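# Unstack the condiment pots onto their trays

### The arm

A 6-joint arm with a two-finger parallel gripper is mounted at the origin on a cart in front of the work surface, level with it; the furniture and walls round the work are solid. World frame = base frame: x ahead of the robot, y to its left, z up, the work surface at z = 0. Lengths are in m, angles in degrees, forces in N, time in s.
With the tool pointing down it reaches from about 0.35 to 0.925 m from the base axis. Payload 6.4 kg.
Tool frame: the origin (TCP) lies at the very end of the fingers, on their centre line; the grasp point (between the pads) lies 19 mm behind it; z points along the fingers, y is the direction in which the jaws open and shut (so a half turn about z gives the same grasp; the last joint's range is limited). The gripper opens to 94 mm and grips with 3 to 60 N. Pads are 16 mm wide; open, the fingers measure 119 mm over their backs; the gripper's body (75 mm by 177 mm) begins 78 mm behind the grasp point.
Start: joints at [-75.178, 14.043, 89.255, -0, 76.702, -9.975], TCP at [0.273, -0.59, 0.205] pointing down, gripper open.
Joint ranges: [-179.41, 179.41], [-58.25, 129.5], [7.25, 145.43], [-54.29, 234.29], [11.92, 165.04], [-157.13, 157.13]. Speed limits (degrees/s): [147.25, 147.25, 180, 180, 180, 180].

### API

Orientations are given as a 3x3 rotation matrix whose columns are the frame's x, y, z axes.
In Python, from cell import robot, ungrasp, grasp, readout, vision gives the robot as it stands. Calls block until the motion is done:
- robot.movep(position, orientation): joint-space move of the TCP to a pose.
- robot.move_linear(position, ori=None, velocity=0.15): straight line of the TCP; ori=None keeps the orientation; velocity is the mean speed in m/s.
- robot.move_joints(angles): joint-space move.
- ungrasp() and grasp(): open the fingers fully, or close them until they stop; the grip force is fixed at half the most.
- robot.hold(seconds).
- robot.solve_ik(position, orientation): joint angles nearest the present ones, or None.
- readout.get_state(): the state.
- vision.grab_frame(name): name is "side" or "top"; returns a dict with "image" (480x640x3 uint8, red, green, blue), "z_map" (480x640 float32, m along the optical axis (not along the pixel's ray), 0 where there is no reading), "camera_matrix" (3x3 intrinsics, pixels), "R" (3x3) and "t" (3): a world point X has camera coordinates R X + t. Camera axes: x right, y down, z forward; pixel columns grow to the right and rows downward; lengths in m; the calibration is good to about 2 mm. A picture is of the moment at which its call begins.
A pose or a line that the arm cannot do raises robot.MotionError and nothing moves.
- robot.close_job(): hands the job in, once; it reports no verdict.
The state is a dict: "time": time; "qpos": joint angles; "qvel": joint speeds; "effort": joint torques, N m; "tcp_pos": TCP position; "orientation": TCP orientation; "contact_force": force on the tool from outside, world axes, zero at the start; "wrist_torque": the same for the moment, N m; "grip_width": finger opening in m.
Only numpy, scipy, OpenCV 4.12 (cv2) and the standard library are available. Lean on these libraries where they do the work, as an engineer would, in place of code of your own. Each camera call takes 0.05 s, during which the arm holds its last target.

### The job

The condiment set was left stacked in a tower: take it apart from the top down, one piece at a time, and set each piece straight onto the low tray made for its shape and size - the small tin on the smallest round tray, the round pot on the larger round tray, the square pot on the square tray and the oblong pot on the oblong tray. Each must end standing upright and flat on its tray's floor, inside the rim; set the pieces down rather than drop them, do not tip them over, and leave the garlic and the kitchen timer where they are.

Things in the scene. Friction and masses are not known exactly. Their poses are not given: they have to be found in the camera images.
- tin: Small round green tin with a white cap, top of the tower at the start; 32 mm across, 49 mm high (straight and firm from its foot to 42 mm up; grip it there), 60 g; origin at the centre of its underside, z up
- pot_round: Round white stoneware pot with a flat lid fixed on it (wooden inlay with a white border on top), 44 mm high overall, straight sides; 45 mm in diameter, 0.12 kg; stands on the square pot, under the tin; origin at the centre of its underside, z up
- pot_square: Square white stoneware pot with a flat lid fixed on it (wooden inlay with a white border on top), 44 mm high overall, straight sides; 56 x 56 mm, 0.19 kg; stands on the oblong pot, under the round pot; origin at the centre of its underside, z up, x and y square to its sides
- pot_oblong: Oblong white stoneware pot with a flat lid fixed on it (wooden inlay with a white border on top), 44 mm high overall, straight sides; 104 mm long (its x) by 64 mm wide (its y), 0.3 kg; bottom of the tower, standing on the worktop, which is z = 0; origin at the centre of its underside, z up
- tray_tin: Smallest round white stoneware tray with a flat light-grey floor, fixed to the worktop; floor 3 mm above the worktop, rim 5 mm wide whose top is 8 mm above the worktop; 48 mm across inside the rim, 58 mm outside; place of the tin; origin at the centre of its underside, z up
- tray_round: Larger round white stoneware tray with a flat light-grey floor, fixed to the worktop; floor 3 mm above the worktop, rim 5 mm wide whose top is 8 mm above the worktop; 61 mm across inside the rim, 71 mm outside; place of the round pot; origin at the centre of its underside, z up
- tray_square: Square white stoneware tray with a flat light-grey floor, fixed to the worktop; floor 3 mm above the worktop, rim 5 mm wide whose top is 8 mm above the worktop; 72 x 72 mm inside the rim, 82 x 82 mm outside; place of the square pot (any quarter turn); origin at the centre of its underside, z up, x and y square to its sides
- tray_oblong: Oblong white stoneware tray with a flat light-grey floor, fixed to the worktop; floor 3 mm above the worktop, rim 5 mm wide whose top is 8 mm above the worktop; 120 mm (its x) by 80 mm (its y) inside the rim, 130 x 90 mm outside; place of the oblong pot (either way round); origin at the centre of its underside, z up
- garlic: Bulb of garlic, 54 mm across and 53 mm high, loose bystander to be left alone; origin at the centre of its underside, z up
- timer: Kitchen timer, white foot and red dial, 67 mm across and 50 mm high, loose bystander to be left alone; origin at the centre of its underside, z up

How it is judged (in metres and radians):
On the way, in this order (a step that is already met when the one before it is completed fails the run):
1. the small tin stands flat on its own tray, let go (horizontal distance between tin and tray_tin below 0.013 m and z of tin in the frame of tray_tin between 0.001 and 0.005 m and angle between tin's own z axis and vertical below 0.05 rad and linear speed of tin below 0.02 m/s and contact force between the fingers and tin below 0.1 N), for 0.2 s.
2. the round pot stands flat on its own tray, let go (horizontal distance between pot_round and tray_round below 0.013 m and z of pot_round in the frame of tray_round between 0.001 and 0.005 m and angle between pot_round's own z axis and vertical below 0.05 rad and linear speed of pot_round below 0.02 m/s and contact force between the fingers and pot_round below 0.1 N), for 0.2 s.
3. the square pot stands flat on its own tray, let go (horizontal distance between pot_square and tray_square below 0.013 m and z of pot_square in the frame of tray_square between 0.001 and 0.005 m and angle between pot_square's own z axis and vertical below 0.05 rad and linear speed of pot_square below 0.02 m/s and contact force between the fingers and pot_square below 0.1 N), for 0.2 s.
4. the oblong pot stands flat on its own tray, let go (horizontal distance between pot_oblong and tray_oblong below 0.013 m and z of pot_oblong in the frame of tray_oblong between 0.001 and 0.005 m and angle between pot_oblong's own z axis and vertical below 0.05 rad and linear speed of pot_oblong below 0.02 m/s and contact force between the fingers and pot_oblong below 0.1 N), for 0.2 s.
At the end, for the whole second after the job is handed in: All four pieces stand upright (within 0.05 rad) and flat on the floor of their own trays (underside 1 to 5 mm above the tray's underside), centres within 13 mm of the tray's centre, at rest and let go (all of step 1 and all of step 2 and all of step 3 and all of step 4); the robot touches nothing.
It fails at once if a piece of the set is tipped by more than 0.6 rad (angle between any of tin, pot_round, pot_square, pot_oblong's own z axis and vertical above 0.6 rad).
It fails at once if a piece of the set is dropped (moves faster than 0.65 m/s with no finger on it) ((linear speed of tin above 0.65 m/s and contact force between the fingers and tin below 0.05 N) or (linear speed of pot_round above 0.65 m/s and contact force between the fingers and pot_round below 0.05 N) or (linear speed of pot_square above 0.65 m/s and contact force between the fingers and pot_square below 0.05 N) or (linear speed of pot_oblong above 0.65 m/s and contact force between the fingers and pot_oblong below 0.05 N)).
It fails at once if the garlic is moved by more than 30 mm (distance of garlic from where it was at the start of the episode above 0.03 m).
It fails at once if the timer is moved by more than 30 mm (distance of timer from where it was at the start of the episode above 0.03 m).
It also fails if it takes over 128 s, if anything falls off the work surface, if the arm or the gripper's body presses on something with over 40 N, if the wrist force passes 120 N, or if a joint passes its speed limit or range.

## Working session

There is one attempt and no reset: what is moved stays moved. The work goes in short steps, each a Python script; the robot and the scene stay as the last script left them, time stands still between calls to the robot, and variables do not carry over. Pictures are saved under pics/ and viewed, and the job is handed in when it is done.

```bash
ls; mkdir -p pics; python3 - <<'E'
from cell import robot, ungrasp, grasp, readout, vision
import cv2, numpy as np
print(readout.get_state())
for n in("top","side"):
    f=vision.grab_frame(n); cv2.imwrite(f"pics/{n}0.png",f["image"][:,:,::-1]); np.savez(f"/tmp/{n}0.npz",**f)
    print(n,f["camera_matrix"],f["R"],f["t"],-f["R"].T@f["t"])
E
```

```text
pics
{'time': 0.0, 'qpos': array([-7.51782297e+01,  1.40817839e+01,  8.93239746e+01, -3.80252606e-04,
        7.67016681e+01, -9.97444938e+00]), 'qvel': array([ 0.0883104 ,  0.17341172,  0.03278686,  0.01610846, -0.00178766,
        0.08425105]), 'effort': array([ 3.14120029e-03, -4.15828729e+01, -3.14599764e+01,  6.85722032e-02,
        3.32903699e-02, -1.44504979e-04]), 'tcp_pos': array([ 0.27246164, -0.58948363,  0.20438022]), 'orientation': array([[ 9.07804586e-01,  4.19393130e-01, -4.85879365e-04],
       [ 4.19393291e-01, -9.07802836e-01,  1.81090665e-03],
       [ 3.18399143e-04, -1.84772391e-03, -9.99998242e-01]]), 'contact_force': array([-0.48596338,  0.00166773,  0.69073454]), 'wrist_torque': array([-0.01788071,  0.06878563, -0.00387629]), 'grip_width': 0.09370423167108326}
top [[515.23545974   0.         321.93953282]
 [  0.         515.23545974 240.83121954]
 [  0.           0.           1.        ]] [[-0.00284216 -0.99998949  0.00359659]
 [-0.97869776  0.00204327 -0.20529618]
 [ 0.20528667 -0.00410346 -0.97869328]] [0.02850118 0.52956136 1.29524762] [0.25246445 0.03273384 1.37626456]
side [[560.84778162   0.         314.39862429]
 [  0.         560.84778162 243.90065159]
 [  0.           0.           1.        ]] [[-0.97767557 -0.20988684  0.00989948]
 [-0.11644202  0.50197811 -0.85700597]
 [ 0.17490496 -0.83902651 -0.51521138]] [0.52463973 0.11166176 1.07383763] [0.33811005 0.95504146 0.64375451]
```

View pics/top0.png

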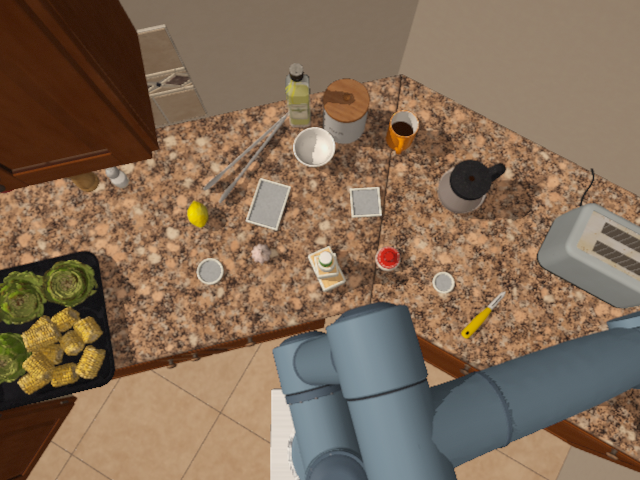

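View pics/side0.png

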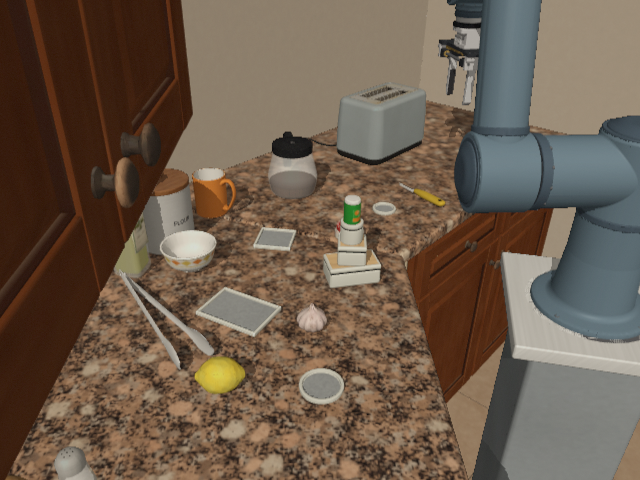

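```bash
python3 - <<'E'
import cv2, numpy as np
f=np.load("/tmp/top0.npz"); im=f["image"][:,:,::-1]
cv2.imwrite("pics/topc.png",cv2.resize(im[175:305,180:460],None,fx=2.85,fy=2.85,interpolation=cv2.INTER_CUBIC))
f=np.load("/tmp/side0.npz"); im=f["image"][:,:,::-1]
cv2.imwrite("pics/sidec.png",cv2.resize(im[180:420,190:430],None,fx=2.5,fy=2.5,interpolation=cv2.INTER_CUBIC))
E
```

```text
(no output)
```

View pics/topc.png

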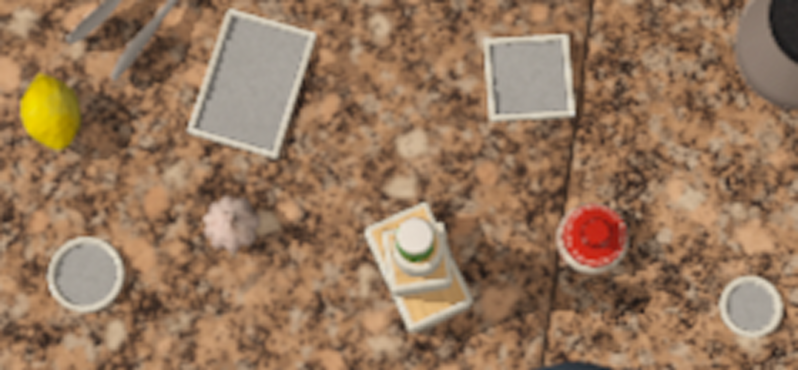

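View pics/sidec.png

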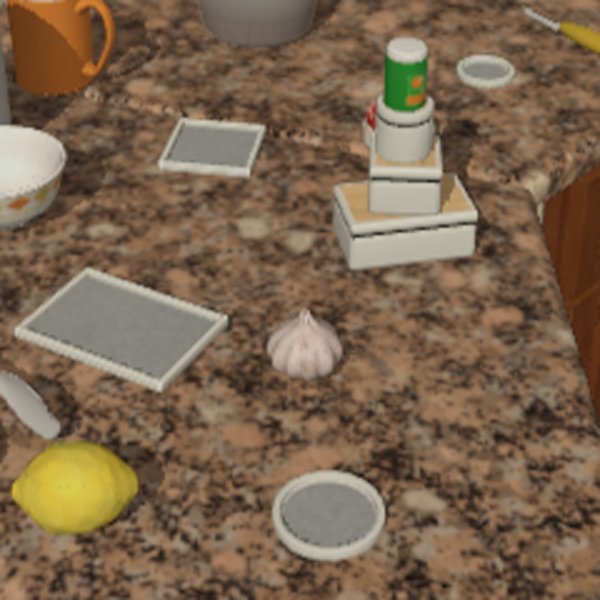

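```bash
cat > h.py <<'E'
from cell import robot, ungrasp, grasp, readout, vision
import cv2, numpy as np
def frame(n,save=None):
    f=vision.grab_frame(n)
    if save: cv2.imwrite(save,np.ascontiguousarray(f["image"][:,:,::-1]))
    return f
def plane(f,uv,z):
    uv=np.asarray(uv,float).reshape(-1,2); K=f["camera_matrix"];R=f["R"];c=-R.T@f["t"]
    d=np.c_[(uv[:,0]-K[0,2])/K[0,0],(uv[:,1]-K[1,2])/K[1,1],np.ones(len(uv))]@R
    return (c+d*((z-c[2])/d[:,2])[:,None])
def cloud(f):
    K=f["camera_matrix"];R=f["R"];v,u=np.mgrid[:480,:640];Z=f["z_map"]
    P=np.stack([(u-K[0,2])/K[0,0]*Z,(v-K[1,2])/K[1,1]*Z,Z],-1)
    return (P-f["t"])@R
def proj(f,X):
    p=f["R"]@np.asarray(X)+f["t"]; p=f["camera_matrix"]@p; return p[:2]/p[2]
def rect(W):  # W mm xy float32 -> centre, long-axis angle deg, sizes
    (c,s,a)=cv2.minAreaRect((W*1000).astype(np.float32))
    if s[1]>s[0]: a+=90; s=s[::-1]
    return np.array(c)/1000,a,s
E
cat > m.py <<'E'
from h import *
F={n:dict(np.load(f"/tmp/{n}0.npz")) for n in("top","side")}
seeds={"top":dict(tray_oblong=(269,204),tray_square=(366,202),tray_round=(210,271),tray_tin=(443,283)),
 "side":dict(tray_oblong=(238,310),tray_square=(275,239),tray_round=(321,386),tray_tin=(384,209))}
for n,f in F.items():
    hsv=cv2.cvtColor(f["image"],cv2.COLOR_RGB2HSV)
    m=((hsv[...,1]<45)&(hsv[...,2]>90)).astype(np.uint8)*255
    m=cv2.morphologyEx(m,cv2.MORPH_CLOSE,np.ones((3,3)))
    m=cv2.morphologyEx(m,cv2.MORPH_OPEN,np.ones((5,5)) if n=="top" else np.ones((3,3)))
    cv2.imwrite(f"pics/mask_{n}.png",m)
    nl,lab=cv2.connectedComponents(m)
    for k,s in seeds[n].items():
        l=lab[s[1],s[0]]
        cs,_=cv2.findContours((lab==l).astype(np.uint8),cv2.RETR_EXTERNAL,cv2.CHAIN_APPROX_NONE)
        c=cv2.convexHull(max(cs,key=cv2.contourArea))[:,0]
        W=plane(f,c,0.008)[:,:2]
        print(n,k,(lab==l).sum(), rect(W), [round(x,4) for x in cv2.minEnclosingCircle(W.astype(np.float32)*1000)[0]])
    P=cloud(f)
    for k,z,xy in(("tin",.181,None),("round",.132,None),("square",.088,None),("oblong",.044,None)):
        mm=(abs(P[...,2]-z)<.006)&(f["z_map"]>0)&(P[...,0]<.65)&(P[...,0]>.3)&(abs(P[...,1])<.12)
        mm[:, :]&=True
        Q=P[mm][:,:2]
        print(n,k,mm.sum(),Q.mean(0),rect(Q), np.median(P[mm][:,2]))
E
python3 m.py
```

```text
top tray_oblong 1475 (array([0.64444336, 0.17526286]), 163.34232330322266, (129.95863342285156, 90.71240997314453)) [644.2464, 174.0035]
top tray_square 857 (array([ 0.64953735, -0.09218752]), 2.618248701095581, (82.63554382324219, 81.95085906982422)) [650.2839, -91.8759]
top tray_round 531 (array([0.45768878, 0.32842618]), 89.87288665771484, (67.623046875, 64.88652038574219)) [457.5612, 328.3198]
top tray_tin 355 (array([ 0.42654617, -0.29599716]), 89.85945892333984, (54.107269287109375, 53.68431091308594)) [426.546, -296.071]
top tin 132 [0.46402736 0.02085537] (array([0.46471985, 0.02060452]), 179.49295043945312, (29.25541114807129, 28.366437911987305)) 0.18014446244972027
top round 95 [0.45733411 0.01401986] (array([0.46212735, 0.01647786]), 115.23155403137207, (43.20392608642578, 38.058067321777344)) 0.1314217669666684
top square 199 [0.45288072 0.0190907 ] (array([0.46182373, 0.01782928]), 99.16271781921387, (55.877601623535156, 55.47865676879883)) 0.08793069635745321
top oblong 416 [0.45207128 0.01514184] (array([0.46112747, 0.01664452]), 24.468896865844727, (104.0162887573242
[... 500 characters left out ...]
29]), 103.18466854095459, (64.37539672851562, 55.629798889160156)) [424.1308, -286.5231]
side tin 122 [0.46081283 0.02461197] (array([0.46112427, 0.02240042]), 98.7994737625122, (29.393871307373047, 28.06191635131836)) 0.17995448840502093
side round 156 [0.45976154 0.02947892] (array([0.46080829, 0.02337367]), 6.931711673736572, (44.16456604003906, 36.621673583984375)) 0.13111587711390388
side square 290 [0.4552758  0.03256005] (array([0.45799823, 0.01957976]), 99.98150634765625, (55.664405822753906, 55.24567413330078)) 0.08736561240505519
side oblong 597 [0.45716909 0.02883066] (array([0.45715802, 0.0180689 ]), 22.837141036987305, (104.74446105957031, 66.87892150878906)) 0.04338931321086325
```

```bash
python3 - <<'E'
from h import *
P=cloud(dict(np.load("/tmp/top0.npz")))
for n,(u0,u1,v0,v1) in dict(garlic=(248,272,243,265),timer=(374,400,244,270),bowl=(290,337,128,168),canister=(322,370,80,142),kettle=(437,488,160,214),mug=(388,418,110,155),cab=(0,158,0,190)).items():
    q=P[v0:v1,u0:u1].reshape(-1,3); q=q[q[:,2]>.015]; print(n,np.percentile(q,[2,98],axis=0).round(3).tolist())
T=dict(tin=(.4245,-.2943),round=(.4558,.3299),sq=(.6477,-.0904),ob=(.6425,.1769),tower=(.4605,.0190))
print(readout.get_state()["qpos"])
def Rz(a): a=np.radians(a); return np.array([[np.cos(a),np.sin(a),0],[np.sin(a),-np.cos(a),0],[0,0,-1]])
for k,p in T.items():
    for a in range(0,180,30):
        q=robot.solve_ik([*p,.25],Rz(a)); q2=robot.solve_ik([*p,.012],Rz(a))
        print(k,a,None if q is None else np.round(q), None if q2 is None else np.round(q2))
E
```

```text
garlic [[0.479, 0.166, 0.02], [0.527, 0.213, 0.05]]
timer [[0.461, -0.176, 0.016], [0.518, -0.116, 0.052]]
bowl [[0.741, -0.009, 0.015], [0.847, 0.102, 0.073]]
canister [[0.822, -0.088, 0.022], [0.936, 0.023, 0.16]]
kettle [[0.613, -0.39, 0.033], [0.718, -0.288, 0.142]]
mug [[0.774, -0.226, 0.023], [0.876, -0.154, 0.104]]
cab [[0.562, 0.35, 0.081], [0.911, 0.595, 0.872]]
[-7.51776421e+01  1.40790237e+01  8.93165446e+01 -1.50659867e-03
  7.67022643e+01 -9.97376048e+00]
tin 0 [-47.  -6. 106.  -0.  80.  43.] [-47.  12. 115.  -0.  53.  43.]
tin 30 [-47.  -6. 106.  -0.  80.  13.] [-47.  12. 115.  -0.  53.  13.]
tin 60 [-47.  -6. 106.  -0.  80. -17.] [-47.  12. 115.  -0.  53. -17.]
tin 90 [-47.  -6. 106.  -0.  80. -47.] [-47.  12. 115.  -0.  53. -47.]
tin 120 [-47.  -6. 106.  -0.  80. -77.] [-47.  12. 115.  -0.  53. -77.]
tin 150 [ -47.   -6.  106.   -0.   80. -107.] [ -47.   12.  115.   -0.   53. -107.]
round 0 [ 24.   0. 100.  -0.  80. 114.] [ 24.  17. 108.  -0.  55. 114.]
round 30 [ 24.   0. 100.  -0.  80.  84.] [ 24.  17. 108.  -0.  55.  84.]
round 60 [ 24.   0. 100.  -0.  80.  54.] [ 
[... 783 characters left out ...]
6.]
ob 60 [ 6. 14. 84. -0. 81. 36.] [ 6. 29. 92. -0. 59. 36.]
ob 90 [ 6. 14. 84. -0. 81.  6.] [ 6. 29. 92. -0. 59.  6.]
ob 120 [  6.  14.  84.  -0.  81. -24.] [  6.  29.  92.  -0.  59. -24.]
ob 150 [  6.  14.  84.  -0.  81. -54.] [  6.  29.  92.  -0.  59. -54.]
tower 0 [-12. -15. 113.  -0.  81.  78.] [-12.   5. 123.  -0.  52.  78.]
tower 30 [-12. -15. 113.  -0.  81.  48.] [-12.   5. 123.  -0.  52.  48.]
tower 60 [-12. -15. 113.  -0.  81.  18.] [-12.   5. 123.  -0.  52.  18.]
tower 90 [-12. -15. 113.  -0.  81. -12.] [-12.   5. 123.  -0.  52. -12.]
tower 120 [-12. -15. 113.  -0.  81. -42.] [-12.   5. 123.  -0.  52. -42.]
tower 150 [-12. -15. 113.  -0.  81. -72.] [-12.   5. 123.  -0.  52. -72.]
```

```bash
cat >> h.py <<'E'
def Rz(a): a=np.radians(a); return np.array([[np.cos(a),np.sin(a),0],[np.sin(a),-np.cos(a),0],[0,0,-1]])
S=readout.get_state
ZC=0.26
def log(m):
    s=S(); print(m,"t%.1f"%s["time"],"tcp",s["tcp_pos"].round(4),"w%.4f"%s["grip_width"],"F",s["contact_force"].round(1),flush=True)
def pick(xy,a,zb,hg):
    """approach from above, TCP at zb+hg above; grip; lift"""
    s=S()
    if s["tcp_pos"][2]<ZC-.02: robot.move_linear([*s["tcp_pos"][:2],ZC],velocity=.2)
    robot.movep([*xy,ZC],Rz(a)); log("above")
    robot.move_linear([*xy,zb+hg+.03],velocity=.15)
    robot.move_linear([*xy,zb+hg],velocity=.06); log("at")
    grasp(); robot.hold(.3); log("gripped")
    p=S()["tcp_pos"]
    robot.move_linear([*xy,zb+hg+.02],velocity=.05)
    robot.move_linear([*xy,ZC],velocity=.2); log("lifted")
def down(xy,a,hg,off=0.0):
    robot.movep([*xy,ZC],Rz(a)); robot.move_linear([*xy,.003+hg+.03],velocity=.18)
    robot.move_linear([*xy,.003+hg+.006],velocity=.05); robot.hold(.3); log("near")
def setdown(xy,hg):
    f0=S()["contact_force"][2]
    for k in range(1,9):
        robot.move_linear([*xy,.003+hg+.006-.001*k],velocity=.02)
        if S()["contact_force"][2]-f0>2.5: break
    log("down k=%d f0=%.1f"%(k,f0))
    ungrasp(); robot.hold(.3); log("open")
    robot.move_linear([*xy,.003+hg+.06],velocity=.1)
    robot.move_linear([*xy,ZC],velocity=.25); log("clear")
E
python3 - <<'E'
from h import *
pick((.463,.0215),90,.132,.009)
for n in("top","side"): np.savez(f"/tmp/{n}1.npz",**frame(n,f"pics/{n}1.png"))
E
```

```text
above t2.8 tcp [0.4632 0.0209 0.26  ] w0.0941 F [-0.6 -0.3 -0.5]
at t4.2 tcp [0.463  0.0215 0.1409] w0.0940 F [-0.2  0.6 -0.4]
gripped t5.5 tcp [0.463  0.0215 0.141 ] w0.0313 F [-0.6  0.3  0. ]
lifted t6.7 tcp [0.4624 0.0216 0.2586] w0.0313 F [ 0.3 -0.5 -2. ]
```

View pics/side1.png

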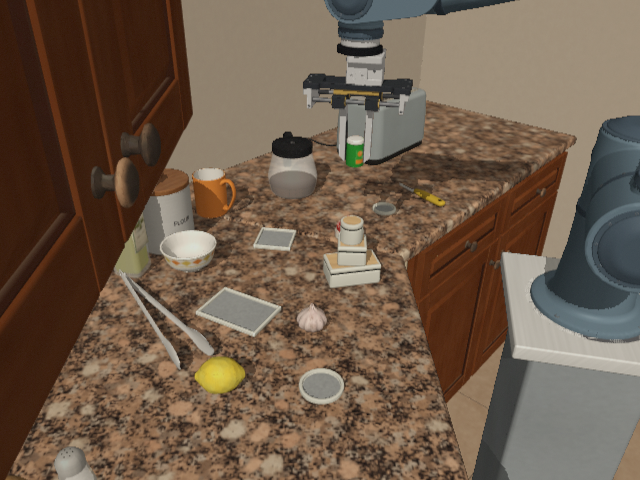

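View pics/top1.png

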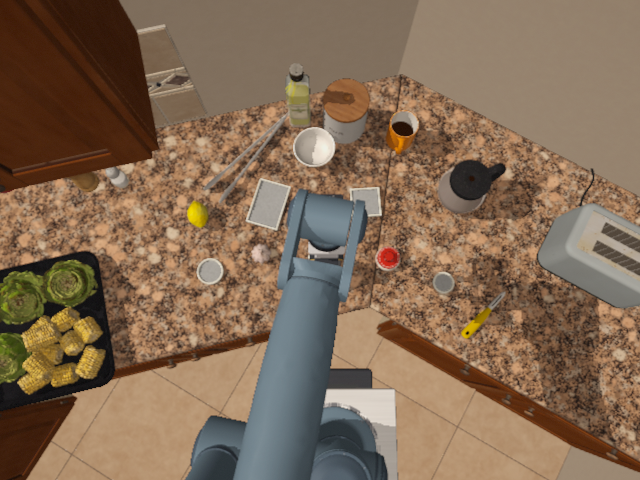

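```bash
python3 - <<'E'
from h import *
xy=(.4245,-.2943)
f=dict(np.load("/tmp/side1.npz"));hsv=cv2.cvtColor(f["image"],cv2.COLOR_RGB2HSV)
m=(hsv[...,0]>45)&(hsv[...,0]<75)&(hsv[...,1]>150);m[:130]=0;m[170:]=0;m[:,:340]=0;m[:,370:]=0
v,u=np.nonzero(m);print("green cols",u.min(),u.max(),v.min(),v.max(),"expected axis px",proj(f,[.4624,.0216,.27]), "1mm px",proj(f,[.4634,.0216,.27]))
down(xy,90,.009)
for n in("top","side"): np.savez(f"/tmp/{n}2.npz",**frame(n,f"pics/{n}2.png"))
im=cv2.imread("pics/side2.png")[120:240,310:470]; cv2.imwrite("pics/side2c.png",cv2.resize(im,None,fx=5,fy=5,interpolation=cv2.INTER_CUBIC))
E
```

```text
green cols 346 362 144 166 expected axis px [354.15163641 152.40370279] 1mm px [353.59505303 152.3542841 ]
near t10.3 tcp [ 0.4247 -0.2945  0.0183] w0.0308 F [-0.  -0.9 -1. ]
```

View pics/side2c.png

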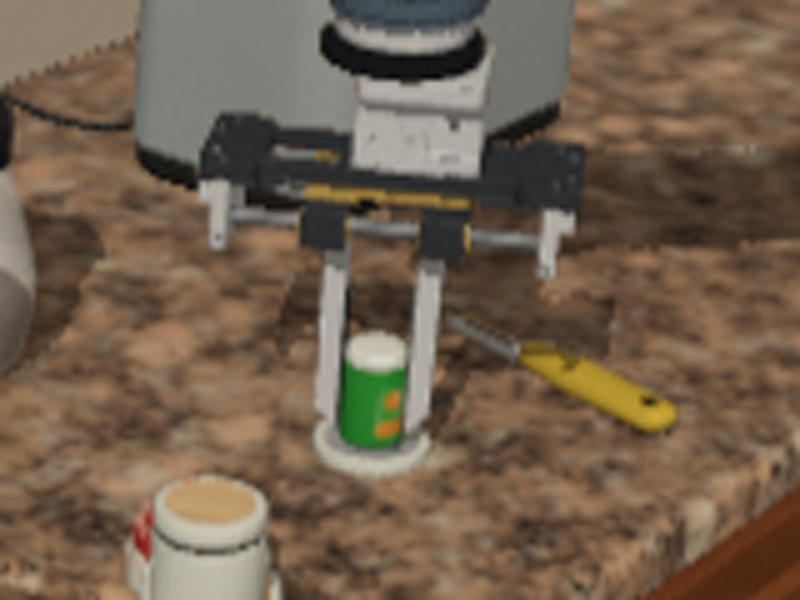

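View pics/top2.png

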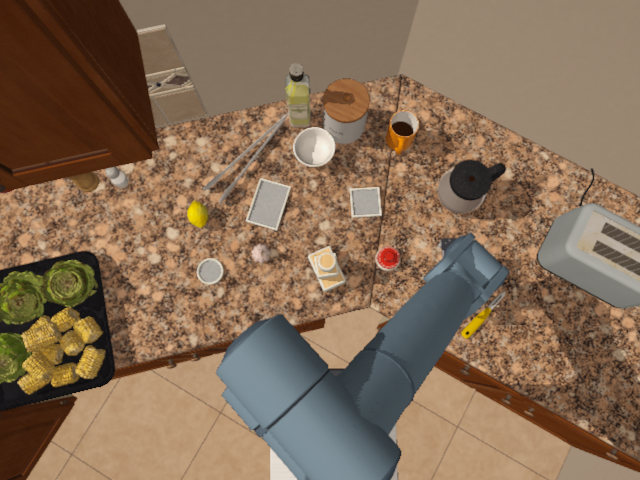

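The zoomed side view shows the tin about 6 mm over its tray and centred on it: the tin's axis is at column 373 of the crop and the tray spans columns 313–431. The tower is intact. I'll set the tin down now.

```bash
python3 - <<'E'
from h import *
setdown((.4245,-.2943),.009)
robot.movep([.36,-.30,.30],Rz(40))
for n in("top","side"): np.savez(f"/tmp/{n}3.npz",**frame(n,f"pics/{n}3.png"))
def sl(f,z,x0,x1,y0,y1,t=.006):
    P=cloud(f);mm=(abs(P[...,2]-z)<t)&(f["z_map"]>0)&(P[...,0]<x1)&(P[...,0]>x0)&(P[...,1]>y0)&(P[...,1]<y1)
    Q=P[mm][:,:2]; print(mm.sum(),Q.mean(0).round(4),rect(Q))
for n in("top","side"):
    f=dict(np.load(f"/tmp/{n}3.npz"))
    print(n)
    try: sl(f,.052,.38,.46,-.34,-.25)
    except Exception as e: print("tin hidden")
    for z in(.132,.088,.044): sl(f,z,.36,.56,-.08,.12)
a=cv2.imread("pics/top3.png")[225:325,270:470]; b=cv2.imread("pics/side3.png")[180:300,310:430]
cv2.imwrite("pics/c3.png",np.vstack([cv2.resize(a,(600,300),interpolation=cv2.INTER_CUBIC),cv2.resize(b,(600,600),interpolation=cv2.INTER_CUBIC)[:300]]))
E
```

```text
down k=7 f0=-0.6 t12.1 tcp [ 0.4246 -0.2944  0.0119] w0.0310 F [-2.5  2.2  8. ]
open t13.5 tcp [ 0.4245 -0.2943  0.011 ] w0.0939 F [0.8 0.3 0.8]
clear t15.2 tcp [ 0.4238 -0.2936  0.2579] w0.0940 F [ 0.5  0.1 -0.7]
top
108 [ 0.4271 -0.294 ] (array([ 0.42708572, -0.29431897]), 119.21685028076172, (29.67556381225586, 28.68789291381836))
254 [0.4644 0.0177] (array([0.46446497, 0.01768207]), 88.83689880371094, (44.17180252075195, 42.656463623046875))
205 [0.4534 0.0192] (array([0.46227911, 0.01790832]), 99.03636169433594, (56.046363830566406, 55.990501403808594))
421 [0.4527 0.0155] (array([0.46122607, 0.01682005]), 24.76459312438965, (104.2282485961914, 64.24134826660156))
side
69 [ 0.4236 -0.2913] (array([ 0.42382828, -0.29268472]), 169.53234100341797, (28.391571044921875, 26.899641036987305))
246 [0.4612 0.0214] (array([0.46151007, 0.01822198]), 134.26720809936523, (44.43885803222656, 43.45912170410156))
289 [0.4553 0.0324] (array([0.45784134, 0.01984549]), 9.928051948547363, (55.49628829956055, 55.077579498291016))
605 [0.4574 0.0292] (array([0.45750427, 0.01711469]), 24.284812927246094, (104.72272491455078, 68.044189453125))
```

View pics/c3.png

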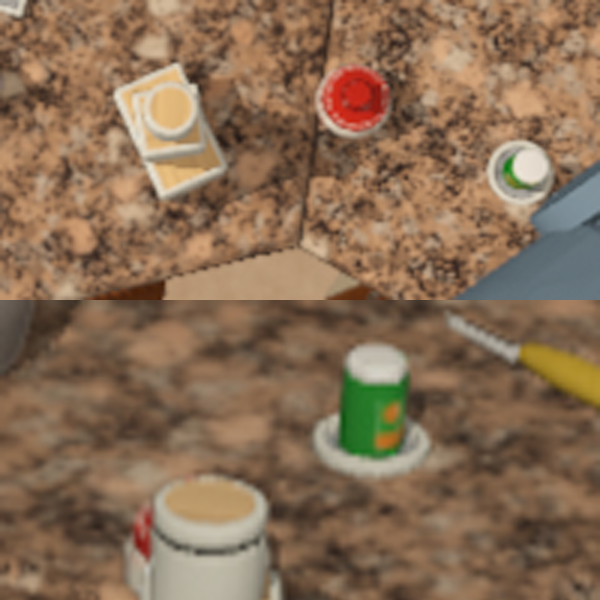

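The tin stands upright in its tray: in the top image it is within 2 mm of the tray centre. Next is the round pot, gripped along y so it also checks the camera's y calibration.

```bash
python3 - <<'E'
from h import *
pick((.462,.018),0,.088,.010)
down((.4553,.3294),0,.010)
for n in("top","side"): np.savez(f"/tmp/{n}4.npz",**frame(n,f"pics/{n}4.png"))
a=cv2.imread("pics/side4.png")[190:430,220:460]; cv2.imwrite("pics/c4.png",cv2.resize(a,(600,600),interpolation=cv2.INTER_CUBIC))
E
```

```text
above t17.3 tcp [0.4621 0.0176 0.26  ] w0.0941 F [-0.5  0.4 -0.4]
at t19.0 tcp [0.462  0.018  0.0979] w0.0940 F [-0.5  0.2  0.1]
gripped t20.1 tcp [0.462 0.018 0.098] w0.0449 F [-0.1 -0.5 -0. ]
lifted t21.5 tcp [0.4612 0.0181 0.2584] w0.0446 F [-0.2  1.1 -1.3]
near t25.0 tcp [0.4555 0.3295 0.0193] w0.0445 F [-0.2  0.3 -1.2]
```

View pics/c4.png

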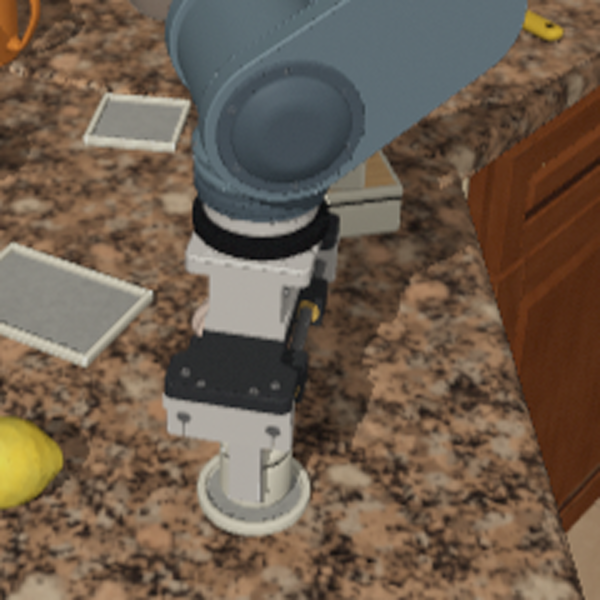

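The crop shows the round pot held over its tray. The pot spans columns 220–291 (centre 255) and the tray 197–311 (centre 254), so it is well centred. I'll set it down.

```bash
python3 - <<'E'
from h import *
setdown((.4553,.3294),.010)
robot.movep([.36,.30,.30],Rz(60))
for n in("top","side"): np.savez(f"/tmp/{n}5.npz",**frame(n,f"pics/{n}5.png"))
def sl(f,z,x0,x1,y0,y1,t=.006):
    P=cloud(f);mm=(abs(P[...,2]-z)<t)&(f["z_map"]>0)&(P[...,0]<x1)&(P[...,0]>x0)&(P[...,1]>y0)&(P[...,1]<y1)
    Q=P[mm][:,:2]; print(mm.sum(),Q.mean(0).round(4),rect(Q))
for n in("top","side"):
    f=dict(np.load(f"/tmp/{n}5.npz"))
    print(n)
    try: sl(f,.047,.40,.52,.28,.38)
    except Exception as e: print("hidden")
    for z in(.088,.044): sl(f,z,.36,.56,-.08,.12)
a=cv2.imread("pics/top5.png")[190:310,180:420]; b=cv2.imread("pics/side5.png")[200:420,250:470]
cv2.imwrite("pics/c5.png",np.vstack([cv2.resize(a,(600,300),interpolation=cv2.INTER_CUBIC),cv2.resize(b,(600,600),interpolation=cv2.INTER_CUBIC)[::2,::2].repeat(1,0).copy() if 0 else cv2.resize(b,(600,300))]))
E
```

```text
down k=7 f0=-1.4 t26.8 tcp [0.4554 0.3295 0.013 ] w0.0445 F [-2.9 -1.7  6.7]
open t28.0 tcp [0.4553 0.3294 0.012 ] w0.0940 F [ 0.3  0.5 -0.4]
clear t29.7 tcp [0.4544 0.329  0.2579] w0.0938 F [ 0.3 -0.7 -0.3]
top
29 [0.4502 0.3153] (array([0.44756628, 0.32429776]), 116.91336441040039, (41.970523834228516, 19.471118927001953))
474 [0.4616 0.0179] (array([0.46226166, 0.01787531]), 8.868535995483398, (56.267845153808594, 56.07990264892578))
422 [0.4549 0.0158] (array([0.46139526, 0.01685498]), 24.374656677246094, (104.5743408203125, 63.83948516845703))
side
515 [0.4542 0.3323] (array([0.45422623, 0.33014374]), 102.58285617828369, (44.79050827026367, 42.902122497558594))
465 [0.4584 0.0221] (array([0.45856375, 0.01761691]), 99.03633785247803, (59.618408203125, 55.59838104248047))
608 [0.4573 0.029 ] (array([0.45806229, 0.01703546]), 22.856895446777344, (105.28997802734375, 66.01362609863281))
```

View pics/c5.png

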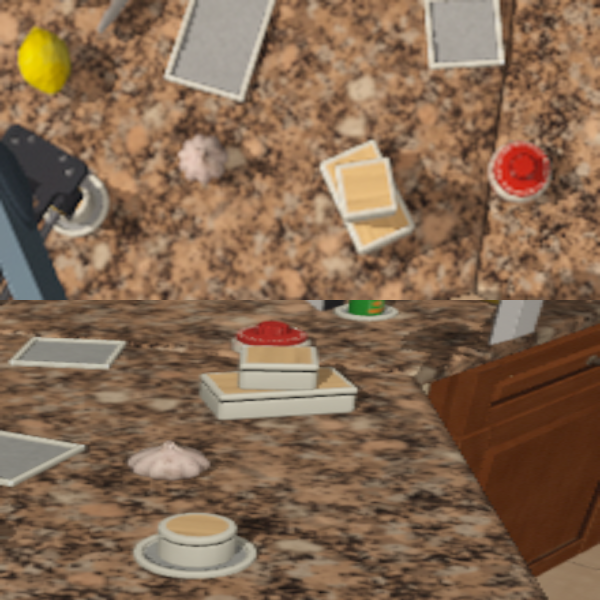

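The round pot is flat inside its tray: in the side crop its centre is at column 197 and the tray's at 195. The square pot is next, turned 9° and to be set down at about 3°.

```bash
python3 - <<'E'
from h import *
pick((.4598,.0178),99,.044,.010)
down((.6472,-.0909),92.9,.010)
for n in("top","side"): np.savez(f"/tmp/{n}6.npz",**frame(n,f"pics/{n}6.png"))
a=cv2.imread("pics/side6.png")[150:300,190:430]; cv2.imwrite("pics/c6.png",cv2.resize(a,None,fx=3.3,fy=3.3,interpolation=cv2.INTER_CUBIC))
E
```

```text
above t32.0 tcp [0.4599 0.0182 0.26  ] w0.0940 F [-0.4 -0.6  0.5]
at t33.9 tcp [0.4597 0.0178 0.0538] w0.0940 F [0.6 0.3 0.1]
gripped t34.9 tcp [0.4598 0.0178 0.0541] w0.0561 F [-1.2 -0.2  2.7]
lifted t36.5 tcp [0.459  0.0179 0.2584] w0.0557 F [-0.1 -0.3 -1.6]
near t39.7 tcp [ 0.6474 -0.091   0.0193] w0.0557 F [-0.4 -0.7 -1.3]
```

View pics/c6.png

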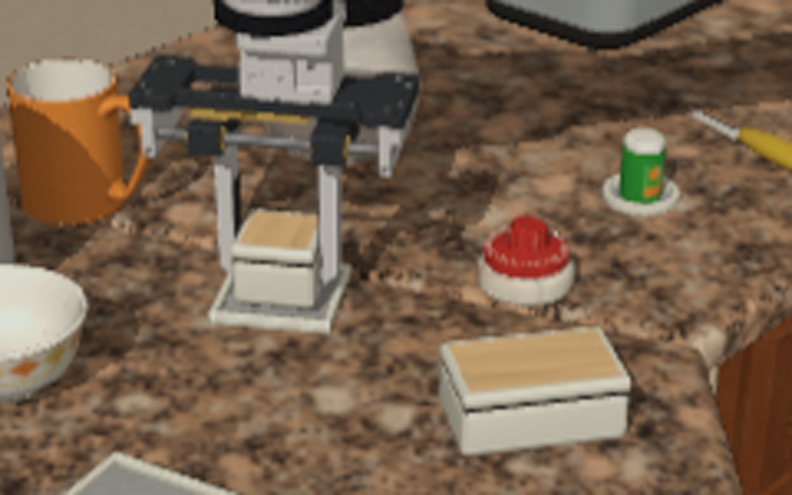

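The square pot hangs over its tray with edges parallel: its front edge spans columns 233–318 and the tray's spans 211–333. I'll set it down.

```bash
python3 - <<'E'
from h import *
setdown((.6472,-.0909),.010)
robot.movep([.36,-.30,.30],Rz(40))
for n in("top","side"): np.savez(f"/tmp/{n}7.npz",**frame(n,f"pics/{n}7.png"))
def sl(f,z,x0,x1,y0,y1,t=.006):
    P=cloud(f);mm=(abs(P[...,2]-z)<t)&(f["z_map"]>0)&(P[...,0]<x1)&(P[...,0]>x0)&(P[...,1]>y0)&(P[...,1]<y1)
    Q=P[mm][:,:2]; print(mm.sum(),Q.mean(0).round(4),rect(Q))
for n in("top","side"):
    f=dict(np.load(f"/tmp/{n}7.npz"))
    print(n)
    sl(f,.047,.58,.72,-.15,-.03); sl(f,.047,.40,.52,.28,.38)
    sl(f,.044,.36,.56,-.08,.12)
a=cv2.imread("pics/top7.png")[180:300,180:420]; b=cv2.imread("pics/side7.png")[200:420,200:420]
cv2.imwrite("pics/c7.png",np.vstack([cv2.resize(a,(600,300),interpolation=cv2.INTER_CUBIC),cv2.resize(b,(600,300),interpolation=cv2.INTER_CUBIC)]))
E
```

```text
down k=7 f0=-2.2 t41.6 tcp [ 0.6474 -0.091   0.0131] w0.0558 F [-3.   0.4  5.2]
open t42.6 tcp [ 0.6472 -0.0909  0.012 ] w0.0939 F [ 0.2 -1.2  0.5]
clear t44.3 tcp [ 0.6462 -0.0906  0.2576] w0.0938 F [ 0.5 -0.8 -0.2]
top
409 [ 0.6494 -0.0902] (array([ 0.65021844, -0.09081599]), 2.979066848754883, (57.78607177734375, 55.74510955810547))
224 [0.458  0.3292] (array([0.45849152, 0.32961084]), 47.27930450439453, (44.17681121826172, 42.01848602294922))
920 [0.4608 0.0171] (array([0.4609071, 0.0166991]), 24.43896484375, (103.10486602783203, 63.95184326171875))
side
355 [ 0.6452 -0.0865] (array([ 0.64646442, -0.09008913]), 92.00229406356812, (60.230796813964844, 55.8305549621582))
520 [0.4539 0.3321] (array([0.45452142, 0.32995474]), 81.88091278076172, (44.380577087402344, 43.74134063720703))
985 [0.4575 0.0209] (array([0.45874289, 0.01541854]), 24.442407608032227, (103.15264129638672, 69.74468231201172))
```

View pics/c7.png

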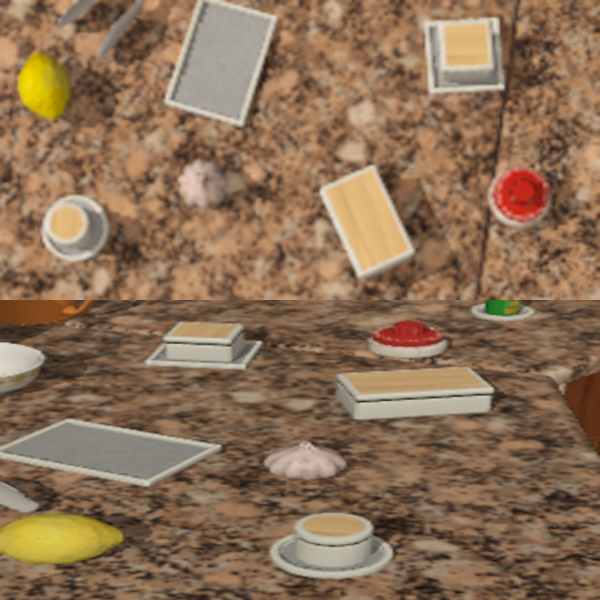

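In the top image the square pot is within 2 mm of its tray centre and flat, and the round pot is still in place. The oblong pot stands alone at (365,221) in the crop and is the last to move.

```bash
python3 - <<'E'
from h import *
pick((.4586,.0166),24.4,0,.011)
down((.6422,.1756),-16.6,.011)
for n in("top","side"): np.savez(f"/tmp/{n}8.npz",**frame(n,f"pics/{n}8.png"))
a=cv2.imread("pics/side8.png")[200:400,130:390]; cv2.imwrite("pics/c8.png",cv2.resize(a,None,fx=3,fy=3,interpolation=cv2.INTER_CUBIC))
E
```

```text
above t47.0 tcp [0.4588 0.0161 0.2602] w0.0941 F [ 0.1  0.4 -0.5]
at t49.2 tcp [0.4585 0.0166 0.0108] w0.0942 F [-0.3  0.3  0.8]
gripped t50.1 tcp [0.4587 0.0166 0.0112] w0.0642 F [-0.8 -0.1  2.4]
lifted t52.0 tcp [0.4578 0.0168 0.2584] w0.0641 F [-0.2 -0.2 -2.7]
near t55.2 tcp [0.6424 0.1756 0.0203] w0.0636 F [-0.2 -0.3 -3. ]
```

View pics/c8.png

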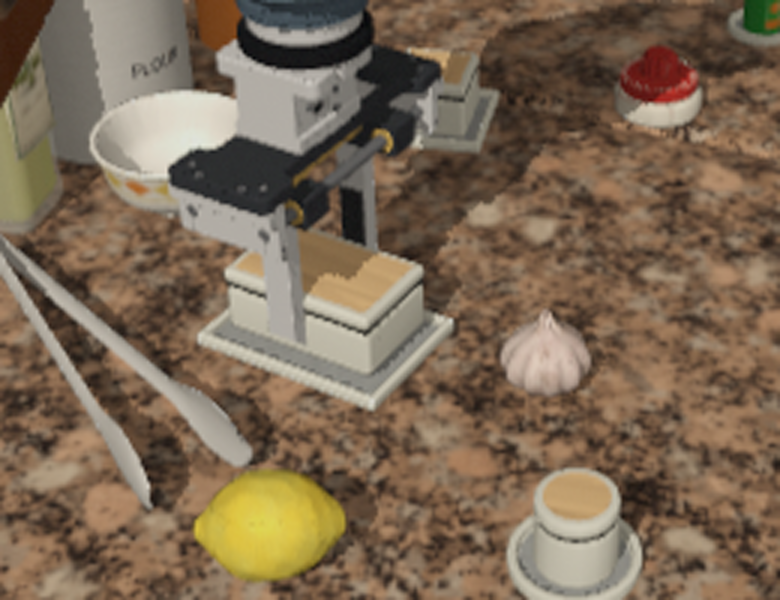

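The oblong pot is parallel to its tray with even margins: its corners are near columns 230 and 424, against 198 and 453 for the tray. I'll set it down.

```bash
python3 - <<'E'
from h import *
setdown((.6422,.1756),.011)
robot.movep([.34,-.30,.30],Rz(40))
def sl(f,k,z,c,tray,r=.055,t=.006):
    P=cloud(f);mm=(abs(P[...,2]-z)<t)&(f["z_map"]>0)&(np.hypot(P[...,0]-c[0],P[...,1]-c[1])<r)
    Q=P[mm]; b=np.linalg.lstsq(np.c_[Q[:,:2]-Q[:,:2].mean(0),np.ones(len(Q))],Q[:,2],rcond=None)[0]
    R=rect(Q[:,:2]); print(k,mm.sum(),"off mm",((R[0]-tray)*1000).round(1),"ang %.1f"%R[1],"top z %.4f tilt %.3f"%(b[2],np.hypot(*b[:2])))
f=frame("top","pics/top9.png"); g=frame("side","pics/side9.png")
T=dict(tin=((.42655,-.2960),.052,.03),round=((.4577,.3284),.047,.04),square=((.6495,-.0922),.047,.05),oblong=((.6444,.1753),.047,.075))
for k,(c,z,r) in T.items(): sl(f,k,z,c,np.array(c),r)
a=cv2.imread("pics/top9.png")[175:305,180:460]; cv2.imwrite("pics/c9.png",cv2.resize(a,None,fx=2.85,fy=2.85,interpolation=cv2.INTER_CUBIC))
E
```

```text
down k=7 f0=-2.4 t57.1 tcp [0.6426 0.1756 0.0142] w0.0641 F [-3.  -0.4  5.8]
open t58.0 tcp [0.6422 0.1756 0.013 ] w0.0938 F [-0.2 -0.5  0.3]
clear t59.7 tcp [0.6412 0.1755 0.2575] w0.0939 F [-0.1  0.1 -0.6]
tin 113 off mm [0.6 1.7] ang 115.9 top z 0.0507 tilt 0.044
round 223 off mm [0.1 1.3] ang 95.9 top z 0.0465 tilt 0.036
square 407 off mm [0.7 1.6] ang 2.5 top z 0.0469 tilt 0.010
oblong 860 off mm [0.1 0.8] ang 162.8 top z 0.0472 tilt 0.010
```

View pics/c9.png

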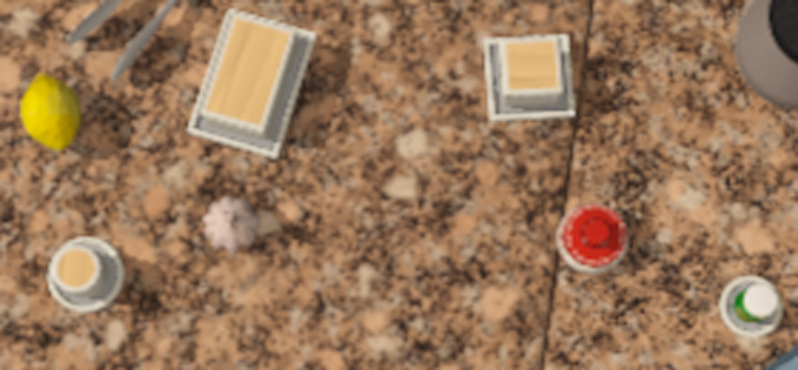

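View pics/side9.png

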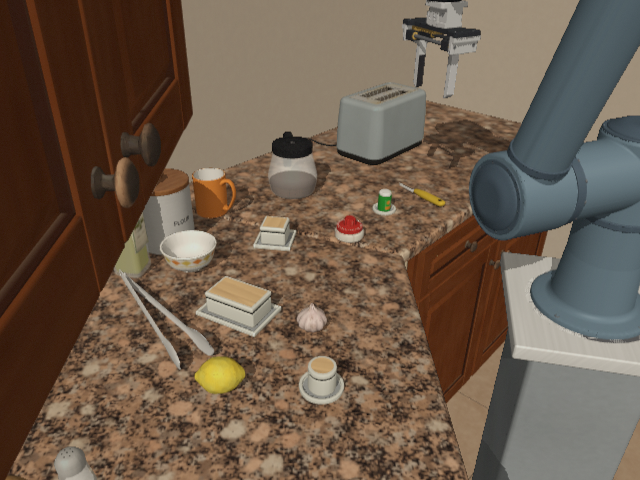

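All four pieces stand in their trays (top crop: oblong at (250,75), square (530,75), round (80,270), tin (755,305)). The garlic (230,222) and timer (593,238) are where they started, and the arm is clear.

```bash
python3 -c "
from cell import robot
robot.close_job()"
```

```text
the job is handed in; nothing more can be done
```

I took the tower apart from the top down, setting the tin, round pot, square pot and oblong pot each onto its own tray. I lowered each piece in 1 mm steps until it touched, then let go. The job was handed in at about 60 s of the allowed 128 s, and no verdict came back.

**Position:** in the last top view each piece was within 2 mm of its tray's centre, and the measured tops matched pieces standing on the tray floors. The garlic and timer looked unmoved in the pictures, and the arm was clear of everything.

**Checks that were less clean:**
- **Camera disagreement:** the two cameras differed by about 3–4 mm in x, within their stated calibration. I corrected for this using the positions where pieces had been gripped.
- **Tilt readings:** from the depth image these came out at 0.044 rad for the tin and 0.036 rad for the round pot, close to the 0.05 limit. I put these down to edge noise on small tops, because both look upright in the pictures. The square and oblong pots read 0.010 rad.

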